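# Switch on the microscope lamp supply

## Robot

A 6-joint arm with a two-finger parallel gripper is mounted at the origin on the work surface. World frame = base frame: x ahead of the robot, y to its left, z up, the work surface at z = 0. Lengths are in mm, angles in rad, forces in N, time in s.
With the tool pointing down it reaches from about 300 to 775 mm from the base axis. Payload 14.6 kg.
Tool frame: the origin (TCP) lies at the very end of the fingers, on their centre line; the grasp point (between the pads) lies 19 mm behind it; z points along the fingers, y is the direction in which the jaws open and shut (so a half turn about z gives the same grasp; the last joint's range is limited). The gripper opens to 94 mm and grips with 3 to 60 N. Pads are 16 mm wide; open, the fingers measure 119 mm over their backs; the gripper's body (75 mm by 177 mm) begins 78 mm behind the grasp point.
Start: joints at [1.08, 0.3, 1.521, -0, 1.321, -0.067], TCP at [226.171, 501.334, 205.446] pointing down, gripper open.
Joint ranges: [-3.03, 3.03], [-0.79, 2.21], [0.23, 2.52], [-1.04, 4.18], [0, 3.07], [-2.55, 2.55]. Speed limits (rad/s): [2.22, 2.22, 2.57, 3.14, 3.14, 3.14].

## Interface

Orientations are given as [roll, pitch, yaw] about the fixed x, y, z axes, in that order (R = Rz(yaw) Ry(pitch) Rx(roll)).
In Python, from cell import manip gives the robot as it stands.
- The arm moves only by the shell command python3 -m pendant 'ROWS' [FORCE]. ROWS is JSON, a list of rows, each an object with "claw": the finger opening in m, from 0 to 0.094; "delta_pos": the shift along the tool's x, y, z in m, a list of three; "rotation": the turn, a rotation vector about the tool's x, y, z in rad, a list of three. A call has 1 to 10 rows; each row is the pose to reach, as a shift and turn from the pose measured when the call began, along the tool's axes at that moment; what a row does not reach only later rows make up. A row lasts 1/8 s, in which the tool goes at most 62.5 mm and 10.7 degrees, less where a joint would pass 70% of its speed; a pose out of reach is approached as far as the arm can. A call with a gripper value outside its range is refused whole. The fingers move at their own pace and stop on an object; FORCE is the grip in N (left out, the last holds). Time passes only in rows, so rows that repeat a pose let the fingers close. It gives the time, the measured TCP pose, the force and the opening at its end, in the units of the state.
- manip.read_state(): the state, without advancing time (a new reading comes with each control period).
- manip.camera(name): name is "scene" or "top" or "wrist"; returns the picture (384x512x3 uint8, red, green, blue); there is no depth.
- manip.camera_model(name): a dict with "fx", "fy", "cx", "cy" (pixels), "distortion" ([k1, k2, p1, p2, k3] as OpenCV has them; the pictures are not rectified), "cam_to_world" (4x4, takes a point from camera to world coordinates); the wrist camera has in their place "T_tool_cam" (4x4, takes a point from camera to tool coordinates, whose origin is the TCP and whose axes are the flange's). Camera axes: x right, y up, looking along -z (the intrinsics and any distortion apply to the point x, -y, -z); pixel columns grow to the right and rows downward; lengths in mm; the calibration is good to about 2 mm. A picture is of the moment at which its call begins: read the wrist's pose just before it. camera_model takes no time and is no camera call.
- manip.sign_off(): hands the job in, once; it reports no verdict.
The state is a dict: "clock": time; "joints": joint angles; "qd": joint speeds; "effort": joint torques, N m; "eef_pos": TCP position; "eef_rot": TCP orientation; "wrist_force": force on the tool from outside, world axes, zero at the start; "moment": the same for the moment, N m; "finger_gap": finger opening in mm.
Only numpy, scipy, OpenCV 4.12 (cv2) and the standard library are available. Lean on these libraries where they do the work, as an engineer would, in place of code of your own. Each camera call takes 0.05 s, during which the arm holds its last target.

## Task

Switch on the microscope lamp: on the bench supply that has the round dimmer knob, flip the metal bat toggle over its centre so that it stays leaning to the opposite side. Leave the toggle of the twin supply with the flat display window as it is, and do not disturb the clear dish standing between them.

Things in the scene. Friction and masses are not known exactly. Their poses are not given: they have to be found in the camera images.
- lamp_unit: lamp supply, fixed: white case 110 (its x) by 150 mm (its y), flat black top panel 60 mm above the bench. Origin: centre of its underside, z up, vented front to -x. On the panel: toggle at x 0, y +35 mm; round black dimmer knob (36 mm wide, 18 high) at x 0, y -40 mm. It stands left or right of the bench's middle line, the twin supply on the other side, centres 300 mm or more apart.
- lamp_toggle (a joint): its steel bat, 42 mm long, 13 mm thick near the top, 9 low down. Pivot at x 0, y +35, z 64 mm of lamp_unit, axis along y. 0 rad = off, leaning 0.35 rad to the unit's -x (top at x -14, z 103 mm); 0.35 upright; 0.70 = on, leaning to +x. Sprung over centre: let go before upright it snaps back to 0, past upright on to 0.70. Needs about 2 N of push near the top, 4 N at half length.
- warmer_toggle (a joint): the same toggle at the same spot of the twin supply (stage warmer) on the other side of the bench: identical case, but with a flat dark display window (50 by 32 mm, thin metal frame) in place of the knob. 0 = off, 0.70 = on; it must stay off.
- dish: empty clear culture dish, 60 mm across, 15 mm high, loose on the bench between the two supplies. Origin at the centre of its underside.

How it is judged:
By the outcome, as a careful person would: the job done as asked, in the order asked, and still so for the second after the job is handed in, with the robot touching nothing.
It also fails if it takes over 29 s, if anything falls off the work surface, if the arm or the gripper's body presses on something with over 40 N, if the wrist force passes 120 N, or if a joint passes its speed limit or range.

## Working session

There is one attempt and no reset: what is moved stays moved. The work goes in short steps, Python scripts to look and compute and a shell command to move; the robot and the scene stay as the last step left them, time stands still between calls to the robot, and variables do not carry over. Pictures are saved under pics/ and viewed, and the job is handed in when it is done.

```bash
ls; mkdir -p pics
python3 - <<'E'
from cell import manip
import cv2
s=manip.read_state(); print({k:s[k] for k in('clock','eef_pos','eef_rot','wrist_force','finger_gap')})
for n in('scene','top'):
    im=manip.camera(n); cv2.imwrite(f'pics/{n}0.png',im[:,:,::-1])
    m=manip.camera_model(n); print(n,m)
E
```

```text
pics
{'clock': 0.0, 'eef_pos': array([226.08078157, 501.10048052, 204.88842651]), 'eef_rot': array([-3.14045839e+00, -6.33541467e-05,  2.71777994e+00]), 'wrist_force': array([-0.32248078,  0.21450734,  0.81804393]), 'finger_gap': 94.29948953699878}
scene {'fx': 466.71642979913014, 'fy': 466.71642979913014, 'cx': 254.40241004942365, 'cy': 183.08140916224963, 'distortion': array([-0.14341559,  0.        ,  0.        ,  0.        ,  0.        ]), 'cam_to_world': array([[ 2.00220495e-01, -6.96732606e-01,  6.88821769e-01,
         1.29366121e+03],
       [ 9.79619335e-01,  1.30844411e-01, -1.52399800e-01,
        -1.54077018e+02],
       [ 1.60534312e-02,  7.05296686e-01,  7.08730465e-01,
         8.60575245e+02],
       [ 0.00000000e+00,  0.00000000e+00,  0.00000000e+00,
         1.00000000e+00]])}
top {'fx': 410.15036293687217, 'fy': 410.15036293687217, 'cx': 258.2290107837374, 'cy': 197.6713930118472, 'distortion': array([-0.09266283,  0.        ,  0.        ,  0.        ,  0.        ]), 'cam_to_world': array([[ 2.73803547e-02,  9.72620861e-01, -2.30779066e-01,
         3.96306823e+02],
       [-9.99623967e-01,  2.62948859e-02, -7.77845357e-03,
         1.80508801e+01],
       [-1.49717699e-03,  2.30905263e-01,  9.72975086e-01,
         8.15061866e+02],
       [ 0.00000000e+00,  0.00000000e+00,  0.00000000e+00,
         1.00000000e+00]])}
```

View pics/scene0.png

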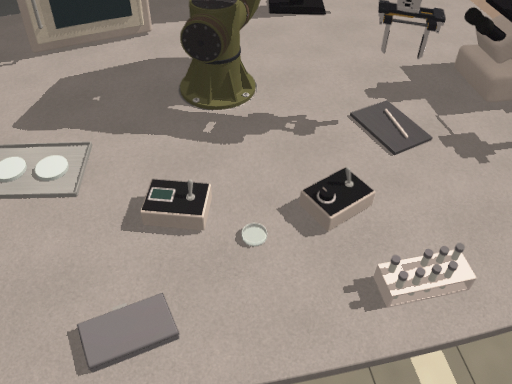

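View pics/top0.png

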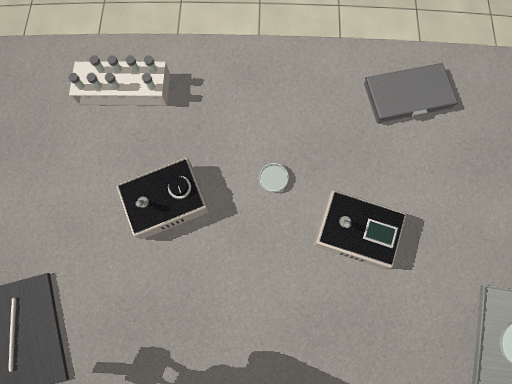

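The lamp unit (round knob at about 179,187) is the left one in the top view, with its toggle near (142,202) and vents facing the robot. The twin, with its display at (380,233), is on the right, and the dish is at (273,177). Next I'll measure the black panel.

```bash
cat > h.py <<'E'
import numpy as np, cv2
from cell import manip
def ray(n,px,z):
    m=manip.camera_model(n);K=np.array([[m['fx'],0,m['cx']],[0,m['fy'],m['cy']],[0,0,1]])
    u=cv2.undistortPoints(np.array(px,float).reshape(-1,1,2),K,m['distortion']).reshape(-1,2)
    T=m['cam_to_world'];d=np.c_[u[:,0],-u[:,1],-np.ones(len(u))]@T[:3,:3].T;o=T[:3,3]
    return o+d*((z-o[2])/d[:,2])[:,None]
def proj(n,P):
    m=manip.camera_model(n);K=np.array([[m['fx'],0,m['cx']],[0,m['fy'],m['cy']],[0,0,1]])
    T=np.linalg.inv(m['cam_to_world']);c=np.asarray(P,float).reshape(-1,3)@T[:3,:3].T+T[:3,3]
    return cv2.projectPoints(c*[1,-1,-1],np.zeros(3),np.zeros(3),K,m['distortion'])[0].reshape(-1,2)
E
python3 - <<'E'
from h import *
def panel(n,f,roi):
    im=cv2.imread(f);x0,y0,x1,y1=roi
    g=im.max(2);m=np.zeros(g.shape,np.uint8);m[y0:y1,x0:x1]=(g[y0:y1,x0:x1]<50)*255
    m=cv2.morphologyEx(m,cv2.MORPH_OPEN,np.ones((3,3)))
    c=max(cv2.findContours(m,cv2.RETR_EXTERNAL,2)[0],key=cv2.contourArea)
    h=cv2.convexHull(c); w=ray(n,h[:,0].astype(float),60)
    r=cv2.minAreaRect(w[:,:2].astype(np.float32));print(n,cv2.contourArea(c),r, cv2.boxPoints(r).round(1).tolist())
    v=im.copy();cv2.polylines(v,[h],1,(0,255,0));return v
v1=panel('top','pics/top0.png',(105,150,215,245))
v3=panel('top','pics/top0.png',(310,180,415,275))
v2=panel('scene','pics/scene0.png',(295,165,380,228))
cv2.imwrite('pics/a.png',np.hstack([cv2.resize(v1[140:260,100:230],None,fx=3,fy=3),cv2.resize(v2[150:270,280:410],None,fx=3,fy=3)]))
E
```

```text
top 3456.5 ((575.1470947265625, 211.44149780273438), (97.86042022705078, 138.87643432617188), 23.989839553833008) [[502.20001220703125, 255.0], [558.7000122070312, 128.10000610351562], [648.0999755859375, 167.89999389648438], [591.5999755859375, 294.79998779296875]]
top 2852.0 ((523.4517822265625, -172.54324340820312), (138.6048583984375, 98.29190063476562), 73.4816665649414) [[456.6000061035156, -225.0], [550.9000244140625, -253.0], [590.2999877929688, -120.0999984741211], [496.0, -92.0999984741211]]
scene 1278.0 ((576.0599365234375, 210.990234375), (96.91888427734375, 138.12509155273438), 23.80990982055664) [[503.79998779296875, 254.60000610351562], [559.5999755859375, 128.1999969482422], [648.2999877929688, 167.39999389648438], [592.5, 293.70001220703125]]
```

View pics/a.png

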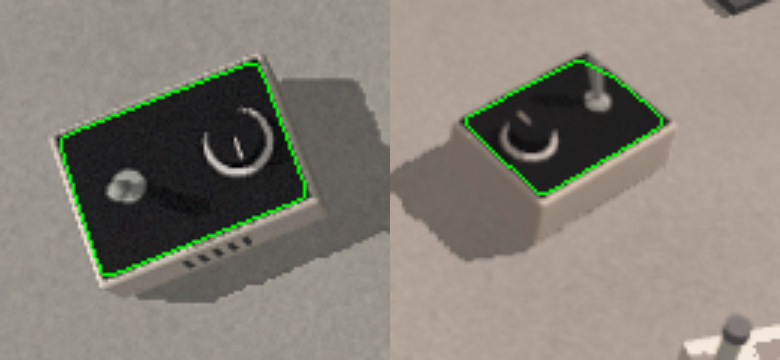

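The panel rectangle agrees in both views: centre (575.6, 211.2), yaw 23.9°. The toggle and knob are on the expected sides. I'll check the toggle's lean by projecting it, then work out the deltas.

```bash
cat >> h.py <<'E'
YAW=np.radians(23.9);C=np.array([575.6,211.2,0])
U=np.array([[np.cos(YAW),-np.sin(YAW),0],[np.sin(YAW),np.cos(YAW),0],[0,0,1]])
def w(p): return U@np.array(p,float)+C
def u(p): return U.T@(np.array(p,float)-C)
from scipy.spatial.transform import Rotation as R
def delta(p):
    s=manip.read_state();r=R.from_euler('xyz',s['eef_rot'])
    yaw=YAW+np.pi; g=R.from_euler('xyz',[np.pi,0,yaw])
    print('t',s['clock'],'unit pos',u(s['eef_pos']).round(1),'F',s['wrist_force'].round(1),'gap',round(s['finger_gap'],1))
    print('delta',r.inv().apply(w(p)-s['eef_pos']).round(1),'rot',(r.inv()*g).as_rotvec().round(3))
E
python3 - <<'E'
from h import *
im={n:cv2.imread(f'pics/{n}0.png') for n in('top','scene')}
out=[]
for n in im:
    v=im[n]
    a=proj(n,[w([0,35,64]),w([-14,35,103]),w([14,35,103]),w([0,-40,78])]);print(n,a.round(1).tolist())
    x,y=a[0].astype(int);x0,y0=x-40,y-40
    v=cv2.resize(v[y0:y0+90,x0:x0+90],None,fx=4,fy=4)
    for q,c in zip(a,[(255,0,0),(0,0,255),(0,255,255),(255,0,255)]): cv2.circle(v,tuple(((q-[x0,y0]+.5)*4).astype(int).tolist()),3,c,-1)
    out.append(v)
cv2.imwrite('pics/b.png',np.hstack(out))
delta([-60,35,150]);delta([-60,35,88])
E
```

```text
top [[142.3, 201.3], [138.8, 203.5], [134.0, 189.6], [177.9, 184.8]]
scene [[348.8, 182.9], [347.3, 168.0], [355.5, 174.7], [326.6, 191.6]]
t 0.1 unit pos [-202.1  406.7  205. ] F [-0.4 -0.8 -0. ] gap 93.9
delta [-371.7 -141.9   55.1] rot [-0.001 -0.001 -0.841]
t 0.1 unit pos [-202.1  406.7  205. ] F [-0.4 -0.8 -0. ] gap 93.9
delta [-371.8 -141.8  117.1] rot [-0.001 -0.001 -0.841]
```

View pics/b.png

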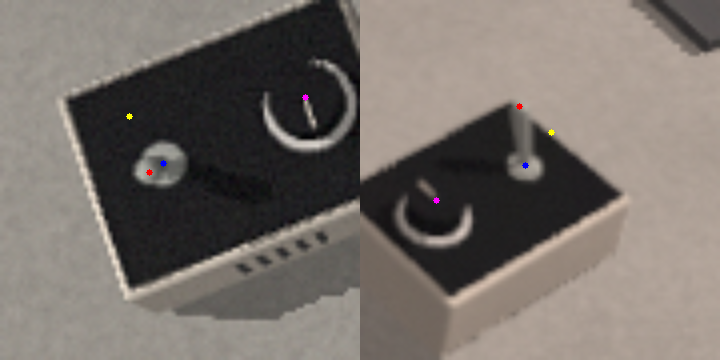

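The projected off-position points (red is the tip, blue the pivot) land on the bat in both views, so the pose holds. I'll move to behind the bat, above the panel, with the fingers closing.

```bash
python3 -m pendant '[{"claw":0,"delta_pos":[-0.053,-0.020,0.008],"rotation":[0,0,-0.12]},{"claw":0,"delta_pos":[-0.106,-0.040,0.016],"rotation":[0,0,-0.24]},{"claw":0,"delta_pos":[-0.159,-0.061,0.024],"rotation":[0,0,-0.36]},{"claw":0,"delta_pos":[-0.212,-0.081,0.031],"rotation":[0,0,-0.48]},{"claw":0,"delta_pos":[-0.265,-0.101,0.039],"rotation":[0,0,-0.60]},{"claw":0,"delta_pos":[-0.319,-0.122,0.047],"rotation":[0,0,-0.72]},{"claw":0,"delta_pos":[-0.372,-0.142,0.055],"rotation":[0,0,-0.841]},{"claw":0,"delta_pos":[-0.372,-0.142,0.055],"rotation":[0,0,-0.841]},{"claw":0,"delta_pos":[-0.372,-0.142,0.055],"rotation":[0,0,-0.841]},{"claw":0,"delta_pos":[-0.372,-0.142,0.055],"rotation":[0,0,-0.841]}]' 20
python3 - <<'E'
from h import *
delta([-60,35,88])
E
```

```text
clock: 1.35
eef_pos: [506.1, 219.6, 150.3]
eef_rot: [-3.141, -0.001, -2.724]
wrist_force: [0.1, 0.8, 0.9]
finger_gap: 0.7
t 1.35 unit pos [-60.1  35.9 150.3] F [0.1 0.8 0.9] gap 0.7
delta [-0.2 -0.8 62.3] rot [-0.001 -0.001  0.001]
```

```bash
python3 -m pendant '[{"claw":0,"delta_pos":[0,-0.001,0.025],"rotation":[0,0,0]},{"claw":0,"delta_pos":[0,-0.001,0.050],"rotation":[0,0,0]},{"claw":0,"delta_pos":[0,-0.001,0.062],"rotation":[0,0,0]},{"claw":0,"delta_pos":[0,-0.001,0.062],"rotation":[0,0,0]}]'
python3 - <<'E'
from h import *
delta([-10,35,88])
a=[]
for n in('scene','top'):
    v=manip.camera(n)[:,:,::-1];x,y=proj(n,w([-20,20,90]))[0].astype(int);a.append(cv2.resize(v[max(y-60,0):y+60,max(x-60,0):x+60],(390,390)))
cv2.imwrite('pics/c.png',np.hstack(a))
E
```

```text
clock: 1.85
eef_pos: [506.1, 219.1, 88.1]
eef_rot: [-3.141, -0.001, -2.723]
wrist_force: [0.4, -0.8, 0.6]
finger_gap: 0.2
t 1.85 unit pos [-60.4  35.4  88.1] F [ 0.4 -0.8  0.6] gap 0.2
delta [-50.4  -0.4   0. ] rot [-0.    -0.001  0.001]
```

View pics/c.png

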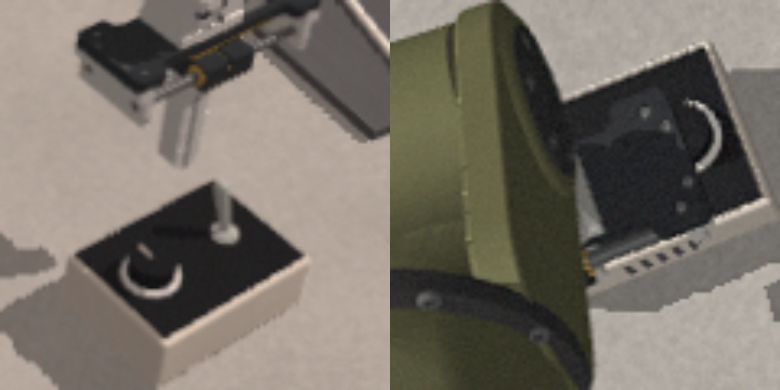

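The fingers hang behind the bat on its robot side, and nothing is touching. Now push along the unit's +x.

```bash
python3 -m pendant '[{"claw":0,"delta_pos":[-0.015,0,0],"rotation":[0,0,0]},{"claw":0,"delta_pos":[-0.025,0,0],"rotation":[0,0,0]},{"claw":0,"delta_pos":[-0.032,0,0],"rotation":[0,0,0]},{"claw":0,"delta_pos":[-0.038,0,0],"rotation":[0,0,0]},{"claw":0,"delta_pos":[-0.044,0,0],"rotation":[0,0,0]},{"claw":0,"delta_pos":[-0.050,0,0],"rotation":[0,0,0]},{"claw":0,"delta_pos":[-0.050,0,0],"rotation":[0,0,0]}]'
python3 - <<'E'
from h import *
delta([-60,35,88])
n='scene'
v=manip.camera(n)[:,:,::-1];x,y=proj(n,w([0,20,90]))[0].astype(int)
cv2.imwrite('pics/d.png',cv2.resize(v[y-60:y+60,x-60:x+60],(480,480)))
E
```

```text
clock: 2.82
eef_pos: [552.8, 239.5, 89.1]
eef_rot: [-3.141, 0.001, -2.723]
wrist_force: [0.9, -1.5, 0.1]
finger_gap: 0.6
t 2.825 unit pos [-9.4 35.1 89.1] F [ 0.9 -1.5  0.1] gap 0.6
delta [50.6 -0.   1.1] rot [-0.001  0.001  0.001]
```

View pics/d.png

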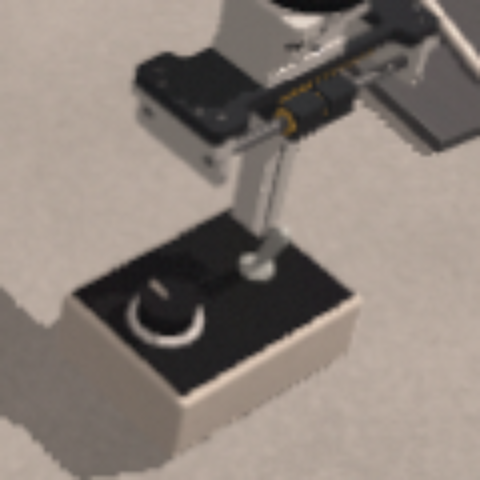

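The bat now leans to the far (+x) side, with its tip at about (280,238) in the crop, and the force on the tool is close to zero. Next I'll back straight off, rise, and check everything.

```bash
python3 -m pendant '[{"claw":0,"delta_pos":[0.025,0,0],"rotation":[0,0,0]},{"claw":0,"delta_pos":[0.050,0,0],"rotation":[0,0,0]},{"claw":0,"delta_pos":[0.055,0,-0.050],"rotation":[0,0,0]},{"claw":0,"delta_pos":[0.080,0,-0.100],"rotation":[0,0,0]},{"claw":0,"delta_pos":[0.130,0,-0.120],"rotation":[0,0,0]},{"claw":0,"delta_pos":[0.180,0,-0.120],"rotation":[0,0,0]},{"claw":0,"delta_pos":[0.180,0,-0.120],"rotation":[0,0,0]}]'
python3 - <<'E'
from h import *
delta([-60,35,88])
a=[]
for n in('scene','top'):
    v=manip.camera(n)[:,:,::-1];cv2.imwrite(f'pics/{n}9.png',v);v=v.copy()
    for q,c in zip(proj(n,[w([0,35,64]),w([14,35,103])]),[(255,0,0),(0,0,255)]): cv2.circle(v,tuple(q.astype(int).tolist()),1,c,-1)
    o=cv2.imread(f'pics/{n}0.png')
    sl=(slice(160,280),slice(130,390)) if n=='scene' else (slice(150,280),slice(110,430))
    d=np.hstack([cv2.resize(o[sl],(400,240)),cv2.resize(v[sl],(400,240))]);a.append(d)
cv2.imwrite('pics/e.png',np.vstack(a))
E
```

```text
clock: 3.75
eef_pos: [386.2, 165.6, 209.6]
eef_rot: [-3.141, 0.002, -2.723]
wrist_force: [0.9, 0.4, -0.2]
finger_gap: 0.7
t 3.75 unit pos [-191.7   35.1  209.6] F [ 0.9  0.4 -0.2] gap 0.7
delta [-1.314e+02 -1.000e-01  1.219e+02] rot [-0.001  0.002  0.001]
```

View pics/e.png

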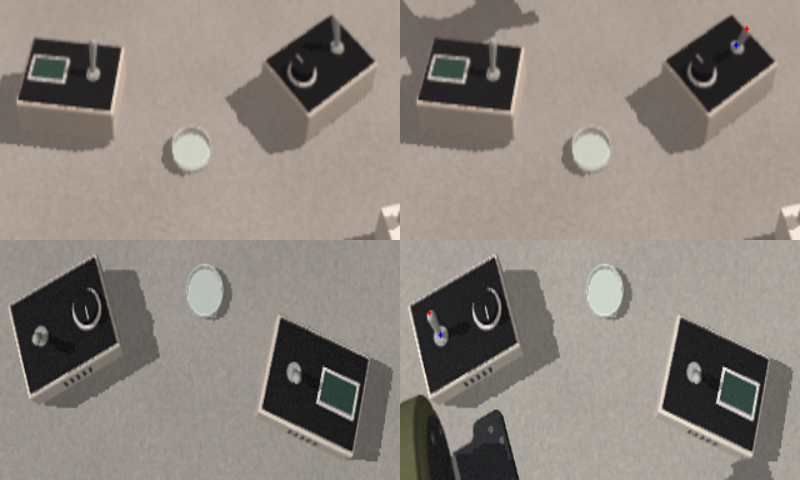

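The lamp bat now matches the projected "on" position in both views. The dish and the twin's toggle look the same as before. The arm is clear, so I'll hand it in.

Run:
```python
from cell import manip
print(manip.sign_off())
```

```text
the job is handed in; nothing more can be done
None
```

The microscope lamp is switched on. I pushed the bat toggle on the knob-bearing supply over its centre with the closed fingers, and it stayed leaning to the opposite (+x) side.

**Last checks:** after backing off, the bat matched the projected 0.70 rad (on) position in both the scene and top views. By eye, the twin supply's toggle and the dish look the same as in the first pictures. The arm was clear with wrist force about 1 N, and the job took about 3.9 s. No check failed or disagreed; sign-off gave no verdict.

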